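# Clamp a slide with the stage clip, take an exposure, and clear the clip

## Task

Press gently on the thumb stud at the heel of the stage clip so that its toe lifts, swing the toe round over the end of the slide until the clip lies straight along the slide, and let it down onto the slide. With the slide clamped, press the shutter button fully down and let it come up again, then lift the toe with the stud again and swing the clip back well clear of the slide. Do not shove the slide with the clip, do not press hard enough to bend the clip, do not press the shutter while the slide is unclamped, and leave the other things on the bench alone.

Things in the scene. Friction and masses are not known exactly. Their poses are not given: they have to be found in the camera images.
- stage: Grey slide stage fixed to the bench: flat plate 140 (x) x 190 (y) mm, top 18 mm above the bench; origin at the centre of its underside. In its frame the clip's pivot axis is at (5, 40) mm, and a steel ledge 6 mm wide and 5.5 mm high stands at x = 42 mm behind the slide.
- slide: Loose slide carrier lying on the stage: aluminium frame 52 (x) x 76 (y) x 6 mm with a small glass window, 80 g; origin at the centre of its underside. The clip holds its +y end: the toe comes down about 18 mm in from that end. It must stay where it lies (5 mm of shift is too much).
- clip_leaf: Steel leaf of the spring clip, 3 mm thick, 12 to 22 mm wide, 122 mm long, rocking like a see-saw on the pivot screw. Origin on the upright pivot axis at mid-thickness, 31 mm above the bench. Its -y axis points to the toe (60 mm away), its +y axis to the heel (45 mm away) with the thumb stud. A spring holds the toe down; pressing the stud raises it. More than 20 N bends the clip.
- clip_heel (a point): Point on top of the leaf at the heel, on the axis of the thumb stud: a dark steel knurled knob 24 mm across, slightly domed. The stud's top stands 16 to 32 mm above this point: how far it is screwed out differs each time, is not measured and stays so when pressed; find it by touch. Shut fingertips pressing on its centre carry the clip round by friction, in an arc of 45 mm radius.
- clip_toe (a point): Centre of the toe's underside (blunt round foot, 10 mm across). Off the slide it hangs 3.5 mm BELOW the slide's top, so it must be lifted. Press on the stud: 6 N moves it, 9.3 N lifts the toe off the slide, 10.7 N clears the slide's top by 1.5 mm, 13.3 N reaches the end of the travel (stud 6 mm down), then it is solid. About 12 N is right while swinging.
- clip (a joint): Turn of the clip about its pivot screw, rad, -0.1 to 1.6. 0: straight along the stage, toe towards the stage's -y over the slide, heel towards +y. Grows as the clip turns clockwise seen from above (toe to the stage's -x side, heel to +x). Above 1.05 the toe is clear of the slide. Starts at 1.2 to 1.5. Stays where it is left (friction 0.025 N m).
- shutter_top (a point): Centre of the top face of the shutter button, a round black push button of 28 mm diameter in a grey housing fixed to the bench.
- shutter (a joint): How far the shutter button is pressed down, m: 0 = up, 0.006 = fully down (takes 5 N). It springs back.
- beaker: Bystander: small clear beaker, 54 x 60 x 68 mm, origin at the centre of its underside.
- petri: Bystander: stack of clear round dishes, 90 mm across, 47 mm high, origin at the centre of its underside.
- marker: Bystander: marker pen lying down, 122 mm long, 15 mm thick, origin at the centre of its underside.
Mind the look-alikes: they are no part of the job. Leave any brown look-alike of the part that bears shutter_top alone.

How it is judged (in metres and radians):
On the way, in this order (a step that is already met when the one before it is completed fails the run):
1. the clip lies along the slide with its toe pressing on it (within 0.3 rad of straight), and nothing presses the clip (value of joint clip below 0.3 rad and contact force between clip_leaf and slide above 2 N and contact force between the fingers and clip_leaf below 0.3 N), for 0.2 s.
2. the shutter button is pressed down (at least 4.5 of its 6 mm) with the slide clamped (value of joint shutter above 0.0045 m and value of joint clip below 0.3 rad and contact force between clip_leaf and slide above 2 N), for 0.05 s.
3. the shutter button is let up again with the slide still clamped (value of joint shutter below 0.001 m and value of joint clip below 0.3 rad and contact force between clip_leaf and slide above 2 N), for 0.05 s.
At the end, for the whole second after the job is handed in: The clip is swung clear (its joint above 1.05 rad), at rest and not touching the slide; the slide lies flat on the stage within 5 mm of where it was; the shutter button is up (value of joint clip above 1.05 rad and contact force between clip_leaf and slide below 0.1 N and velocity of joint clip between -0.05 and 0.05 rad/s and distance of slide from where it was at the start of the episode below 0.005 m and linear speed of slide below 0.01 m/s and z of slide in the frame of stage below 0.0195 m and value of joint shutter below 0.001 m).
It fails at once if the clip is pressed or pushed with more than 20 N (contact force between anything else and clip_leaf above 20 N).
It fails at once if the slide is shoved more than 5 mm (distance of slide from where it was at the start of the episode above 0.005 m).
It fails at once if the shutter is pressed while the slide is not clamped (value of joint shutter above 0.0045 m and contact force between clip_leaf and slide below 1 N).
It fails at once if a bystander is moved more than 20 mm (distance of any of beaker, petri, marker from where it was at the start of the episode above 0.02 m).
It also fails if it takes over 72 s, if anything falls off the work surface, if the arm or the gripper's body presses on something with over 40 N, if the wrist force passes 120 N, or if a joint passes its speed limit or range.

## Robot

A 6-joint arm with a two-finger parallel gripper is mounted at the origin on a cart in front of the work surface, level with it; the furniture and walls round the work are solid. World frame = base frame: x ahead of the robot, y to its left, z up, the work surface at z = 0. Lengths are in m, angles in degrees, forces in N, time in s.
With the tool pointing down it reaches from about 0.3 to 0.75 m from the base axis. Payload 8.5 kg.
Tool frame: the origin (TCP) lies between the finger pads; the fingertips stand 14 mm ahead of it and the grasp point (between the pads) lies 5 mm behind it; x points along the fingers, z is the direction in which the jaws open and shut, and the axes are right-handed (so a half turn about x gives the same grasp; the last joint's range is limited). The gripper opens to 85 mm and grips with 20 to 120 N. Pads are 22 mm wide; open, the fingers measure 114 mm over their backs; the gripper's body (76 mm by 85 mm) begins 54 mm behind the grasp point. The pads swing forward as they close: fully open they stand 13 mm farther back than shut.
Start: joints at [-77.137, 21.807, 74.336, -0, 83.858, -12.336], TCP at [0.234, -0.498, 0.245] pointing down, gripper open.
Joint ranges: [-178.18, 178.18], [-50.72, 133.34], [12.68, 142.11], [-81.47, 261.47], [9.98, 163.14], [-165.26, 165.26]. Speed limits (degrees/s): [136.94, 136.94, 180, 180, 180, 180].

## Interface

Orientations are given as a 3x3 rotation matrix whose columns are the frame's x, y, z axes.
In Python, from rig import env gives the robot as it stands.
- The arm moves only by the shell command python3 -m jog 'ROWS' [FORCE]. ROWS is JSON, a list of rows, each a list of 5 numbers: the opening, from -1 (shut) to 1 (fully open), so that 0 is half open, then the shift along the tool's x, y, z in m, then the turn about the tool's x in rad. In form: [[claw, dx, dy, dz, yaw], ...]. A call has 1 to 20 rows; each row is the pose to reach, as a shift and turn from the pose commanded when the call began, along the tool's axes at that moment; what a row does not reach only later rows make up. A row lasts 1/10 s, in which the tool goes at most 50 mm and 8.59 degrees, less where a joint would pass 70% of its speed; a pose out of reach is approached as far as the arm can. A call with a gripper value outside its range is refused whole. The fingers move at their own pace and stop on an object; FORCE is the grip in N (left out, the last holds). Time passes only in rows, so rows that repeat a pose let the fingers close. It gives the time, the measured TCP pose, the force and the opening at its end, in the units of the state.
- env.observe(): the state, without advancing time (a new reading comes with each control period).
- env.get_image(name): name is "scene" or "top" or "wrist"; returns the picture (384x512x3 uint8, red, green, blue); there is no depth.
- env.camera_model(name): a dict with "fx", "fy", "cx", "cy" (pixels), "k1" (the pictures are not rectified: a ray, as slopes to the right and down, at radius r is drawn at 1 + k1 r^2 times it, then the intrinsics apply), "origin" and "orientation" of the camera in the world. Camera axes: x right, y up, looking along -z (the intrinsics and any distortion apply to the point x, -y, -z); pixel columns grow to the right and rows downward; lengths in m; the calibration is good to about 2 mm. A picture is of the moment at which its call begins: read the wrist's pose just before it. camera_model takes no time and is no camera call; for the wrist camera it gives the pose at the moment of the call.
- env.close_job(): hands the job in, once; it reports no verdict.
The state is a dict: "time_s": time; "q": joint angles; "qvel": joint speeds; "joint_efforts": joint torques, N m; "position": TCP position; "tool_rot": TCP orientation; "ft_force": force on the tool from outside, world axes, zero at the start; "wrist_torque": the same for the moment, N m; "grip_width": finger opening in m.
Only numpy, scipy, OpenCV 4.12 (cv2) and the standard library are available. Lean on these libraries where they do the work, as an engineer would, in place of code of your own. Each camera call takes 0.05 s, during which the arm holds its last target.

## Working session

There is one attempt and no reset: what is moved stays moved. The work goes in short steps, Python scripts to look and compute and a shell command to move; the robot and the scene stay as the last step left them, time stands still between calls to the robot, and variables do not carry over. Pictures are saved under pics/ and viewed, and the job is handed in when it is done.

```bash
ls; mkdir -p pics
python3 - <<'E'
from rig import env
import cv2
print(env.observe())
for n in("scene","top","wrist"):
    m=env.camera_model(n);print(n,m)
    cv2.imwrite(f"pics/{n}0.png",cv2.cvtColor(env.get_image(n),cv2.COLOR_RGB2BGR))
E
```

```text
pics
{'time_s': 0.0, 'q': array([-7.71372122e+01,  2.18407075e+01,  7.43866037e+01, -4.92884929e-04,
        8.38575685e+01, -1.23367893e+01]), 'qvel': array([ 0.03831467,  0.01545871, -0.03314294,  0.05156499,  0.11981662,
       -0.09187191]), 'joint_efforts': array([-4.30328191e-04, -4.48464489e+01, -2.31276637e+01, -2.16327712e-04,
        4.89417580e-03, -6.36681364e-06]), 'position': array([ 0.23409753, -0.49737968,  0.24470352]), 'tool_rot': array([[-3.38129638e-04,  9.04829852e-01,  4.25773208e-01],
       [ 1.44234964e-03,  4.25773231e-01, -9.04828755e-01],
       [-9.99998903e-01,  3.08164413e-04, -1.44904756e-03]]), 'ft_force': array([-0.07008626, -0.18438798, -1.28905558]), 'wrist_torque': array([ 0.04484179,  0.00662598, -0.00190384]), 'grip_width': 0.08530113535197269}
scene {'fx': 460.12326215246037, 'fy': 460.12326215246037, 'cx': 261.77474946696526, 'cy': 192.58652630042914, 'k1': 0.03025441598550383, 'origin': array([-0.01022251, -0.97499069,  0.79113909]), 'orientation': array([[ 0.89260924,  0.23973414, -0.38180661],
       [-0.45077311,  0.48818491, -0.74731459],
       [ 0.0072354 ,  0.83916806,  0.54382406]])}
top {'fx': 468.9702288302197, 'fy': 468.9702288302197, 'cx': 254.49654254600796, 'cy': 184.75127839431022, 'k1': -0.09409260083898206, 'origin': array([0.19366458, 0.08692567, 1.60908649]), 'orientation': array([[-6.96926402e-02,  9.75803878e-01, -2.07243160e-01],
       [-9.97568379e-01, -6.82793630e-02,  1.39734738e-02],
       [-5.15061107e-04,  2.07713072e-01,  9.78189662e-01]])}
wrist {'fx': 308.7200551098303, 'fy': 308.7200551098303, 'cx': 257.63126703752033, 'cy': 191.74863391217707, 'k1': -0.059931547521509726, 'origin': array([ 0.31211144, -0.46165158,  0.3732962 ]), 'orientation': array([[ 0.42550291,  0.85513328,  0.29613233],
       [-0.90495223,  0.40314295,  0.13615149],
       [-0.00295599, -0.32591846,  0.94539326]])}
```

View pics/scene0.png

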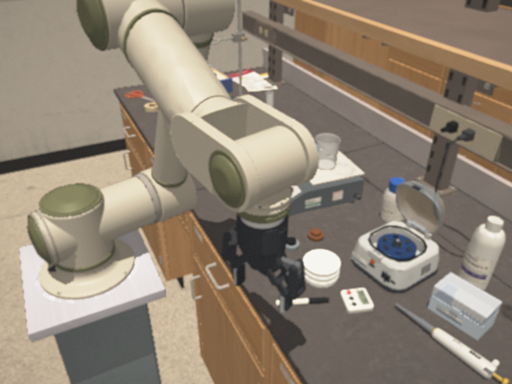

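View pics/top0.png

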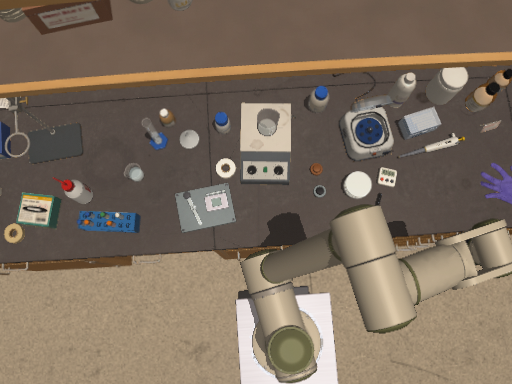

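View pics/wrist0.png

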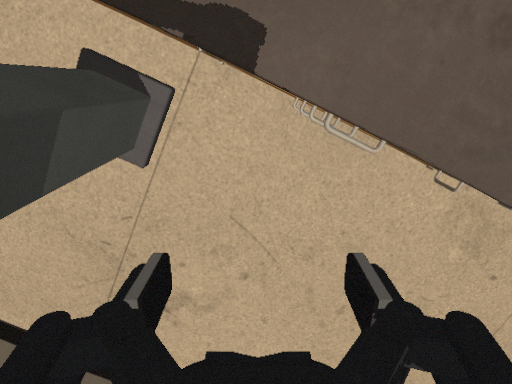

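Run:
```python
import cv2
a=cv2.imread("pics/top0.png")
cv2.imwrite("pics/c1.png",cv2.resize(a[170:240,165:245],None,fx=8,fy=8,interpolation=cv2.INTER_CUBIC)[:600])
cv2.imwrite("pics/c2.png",cv2.resize(a[150:215,290:400],None,fx=7,fy=7,interpolation=cv2.INTER_CUBIC))
```

```text
(no output)
```

View pics/c1.png

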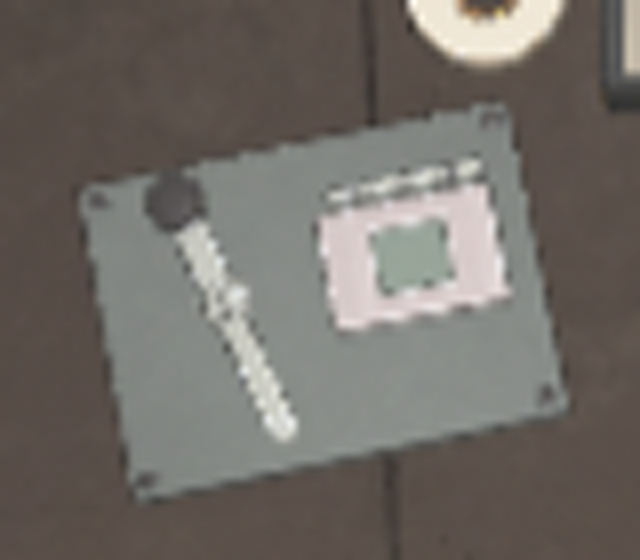

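View pics/c2.png

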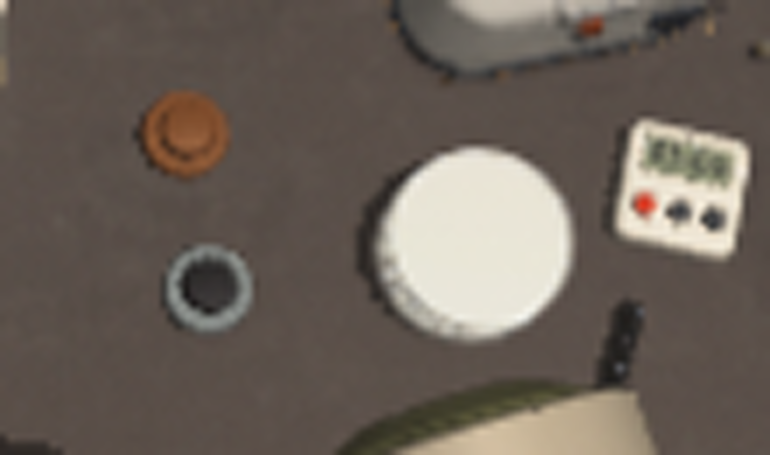

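```bash
cat > h.py <<'E'
import numpy as np, cv2
from rig import env
def ray(m,u,v):
    p=cv2.undistortPoints(np.array([[[u,v]]],float),np.array([[m['fx'],0,m['cx']],[0,m['fy'],m['cy']],[0,0,1]]),np.array([m['k1'],0,0,0.]))[0,0] if 0 else None
    x=(u-m['cx'])/m['fx'];y=(v-m['cy'])/m['fy']
    rd=np.hypot(x,y);r=rd
    for _ in range(30): r=rd/(1+m['k1']*r*r)
    s=r/rd if rd>0 else 1
    d=np.array(m['orientation'])@np.array([x*s,-y*s,-1.])
    return np.array(m['origin']),d
def onz(m,u,v,z):
    o,d=ray(m,u,v);return o+d*(z-o[2])/d[2]
def proj(m,P):
    c=np.array(m['orientation']).T@(np.array(P)-m['origin'])
    x,y=c[0]/-c[2],-c[1]/-c[2];f=1+m['k1']*(x*x+y*y)
    return m['cx']+m['fx']*x*f,m['cy']+m['fy']*y*f
def snap(n,name):
    m=env.camera_model(n);im=cv2.cvtColor(env.get_image(n),cv2.COLOR_RGB2BGR)
    cv2.imwrite(f"pics/{name}.png",im);return m,im
E
python3 - <<'E'
from h import *
m=env.camera_model("top")
for n,u,v,z in[("stagecorner TL",165+85/8,170+188/8,.018),("TR",165+508/8,170+105/8,.018),("BR",165+568/8,170+408/8,.018),("BL",165+135/8,170+495/8,.018),
("stud",165+175/8,170+200/8,.055),("toe",165+285/8,170+435/8,.03),("pivot",165+230/8,170+297/8,.031),
("shut",290+210/7,150+286/7,.03),("brown",290+187/7,150+130/7,.03)]:
    print(n,u,v,onz(m,u,v,z).round(4))
E
```

```text
stagecorner TL 175.625 193.5 [0.5189 0.3389 0.018 ]
TR 228.5 183.125 [0.5428 0.1538 0.018 ]
BR 236.0 221.0 [0.4089 0.136  0.018 ]
BL 181.875 231.875 [0.3843 0.3224 0.018 ]
stud 186.875 195.0 [0.5036 0.2951 0.055 ]
toe 200.625 224.375 [0.404 0.256 0.03 ]
pivot 193.75 207.125 [0.4646 0.2766 0.031 ]
shut 320.0 190.85714285714286 [ 0.4911 -0.1588  0.03  ]
brown 316.7142857142857 168.57142857142858 [ 0.5704 -0.1552  0.03  ]
```

```bash
python3 -m jog '[[-1,0,0.015,-0.008,0],[-1,0,0.05,-0.025,0],[-1,0,0.09,-0.045,0],[-1,0,0.13,-0.065,0],[-1,0,0.17,-0.086,0],[-1,0,0.21,-0.106,0],[-1,0,0.25,-0.126,0],[-1,0,0.29,-0.146,0],[-1,0,0.33,-0.166,0],[-1,0,0.36,-0.182,0],[-1,0,0.38,-0.192,0],[-1,0,0.391,-0.197,0],[-1,0,0.391,-0.197,0],[-1,0,0.391,-0.197,0]]'
python3 - <<'E'
from h import *
m,im=snap("wrist","w1");o=env.observe();print(o['position'],o['q'],o['ft_force'],o['grip_width'])
import pickle;pickle.dump(m,open("w1.pkl","wb"))
print(proj(m,[.491,-.159,.03]),proj(m,o['position']))
E
```

```text
time_s: 1.55
position: [0.5036, -0.1533, 0.2452]
tool_rot: [[-0.0, 0.905, 0.426], [-0.0, 0.426, -0.905], [-1.0, -0.0, -0.0]]
ft_force: [-0.6, 0.2, 1.0]
grip_width: 0.0003
[ 0.50354101 -0.15360326  0.24531028] [-2.98532213e+01  1.94451531e+01  7.80285389e+01 -1.61589789e-02
  8.25361949e+01  3.50028620e+01] [ 0.19429968 -0.06959306 -0.28738522] 9.590720620374207e-05
(np.float64(257.4365541701777), np.float64(176.27388082842077)) (np.float64(257.3084543216775), np.float64(272.98107543658267))
```

View pics/w1.png

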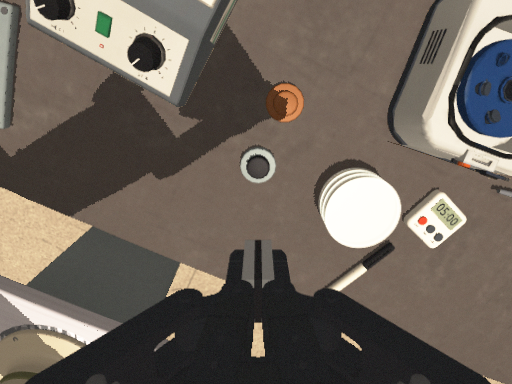

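The close view shows the black button in its grey ring at (258,166). The brown look-alike is at (285,102), the dishes at (360,208) and the marker at (362,268). I choose the grey/black one.

```bash
python3 - <<'E'
from h import *
import pickle
m=pickle.load(open("w1.pkl","rb"));im=cv2.imread("pics/w1.png");t=env.camera_model("top");it=cv2.imread("pics/top0.png")
def tri(a,b):
    (o1,d1),(o2,d2)=a,b
    s=np.linalg.lstsq(np.c_[d1,-d2],o2-o1,rcond=None)[0]
    p,q=o1+s[0]*d1,o2+s[1]*d2;return (p+q)/2,np.linalg.norm(p-q)
def cen(img,u0,v0,u1,v1,th):
    c=img[v0:v1,u0:u1].max(2);mk=(c<th).astype(np.uint8)
    n,l,s,ce=cv2.connectedComponentsWithStats(mk)
    for i in range(1,n):
        if s[i][4]>8: print(s[i],ce[i]+[u0,v0])
cen(im,235,145,280,190,50)
cen(it,310,180,330,200,60)
E
python3 - <<'E'
import cv2
a=cv2.imread("pics/w1.png");cv2.imwrite("pics/c3.png",cv2.resize(a[140:195,230:290],None,fx=10,fy=10,interpolation=cv2.INTER_NEAREST))
E
```

```text
[12 10 22 13 54] [256.31481481 158.75925926]
[ 6  7  7  8 38] [318.92105263 190.34210526]
```

View pics/c3.png

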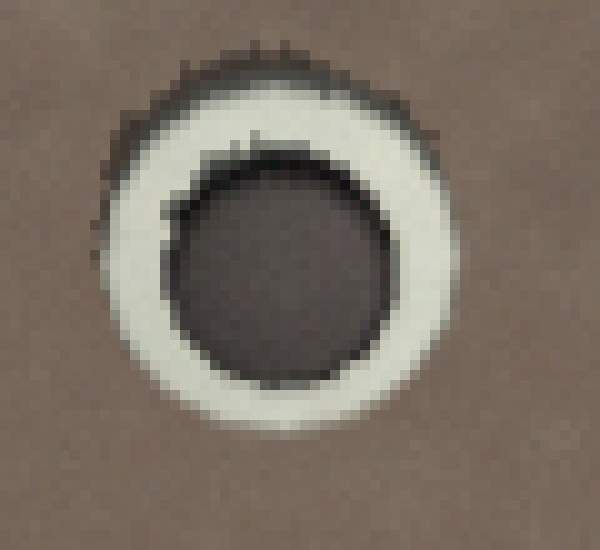

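Run:
```python
from h import *
import pickle
m=pickle.load(open("w1.pkl","rb"));t=env.camera_model("top")
for z in(.01,.02,.03,.04):print(z,onz(m,258.3,167.2,z).round(4),onz(t,320,190.9,z).round(4))
a,b=onz(m,258.3-11.3,167,.03),onz(m,258.3+11.3,167,.03);print("diam",np.linalg.norm(a-b))
```

```text
0.01 [ 0.4965 -0.1575  0.01  ] [ 0.4947 -0.1619  0.01  ]
0.02 [ 0.4989 -0.1564  0.02  ] [ 0.4928 -0.1604  0.02  ]
0.03 [ 0.5012 -0.1553  0.03  ] [ 0.4909 -0.1588  0.03  ]
0.04 [ 0.5036 -0.1542  0.04  ] [ 0.489  -0.1573  0.04  ]
diam 0.025914475999780126
```

```bash
python3 -m jog '[[-1,0,0.006,-0.014,0],[-1,0,0.02,-0.05,0],[-1,0,0.037,-0.092,0],[-1,0,0.054,-0.134,0],[-1,0,0.071,-0.176,0],[-1,0,0.088,-0.218,0],[-1,0,0.105,-0.26,0],[-1,0,0.122,-0.302,0],[-1,0,0.137,-0.34,0],[-1,0,0.148,-0.37,0],[-1,0,0.154,-0.384,0],[-1,0,0.154,-0.384,0],[-1,0,0.154,-0.384,0]]'
python3 - <<'E'
from h import *
m,im=snap("wrist","w2");o=env.observe();print(o['position'],o['q'],o['ft_force'],o['grip_width'])
import pickle;pickle.dump(m,open("w2.pkl","wb"))
cv2.imwrite("pics/w2b.png",cv2.resize(im[60:320,60:460],None,fx=2,fy=2,interpolation=cv2.INTER_CUBIC))
E
```

```text
time_s: 2.9
position: [0.4799, 0.2593, 0.2453]
tool_rot: [[-0.0, 0.905, 0.425], [-0.0, 0.425, -0.905], [-1.0, -0.0, 0.0]]
ft_force: [0.4, -0.8, 0.8]
grip_width: -0.0001
[0.48005263 0.25896573 0.2453426 ] [ 1.59125395e+01  2.13552668e+01  7.50479547e+01 -1.73737246e-02
  8.36088174e+01  8.07907093e+01] [-0.30423491 -0.13670362  0.72353877] -0.00010710506173390747
```

View pics/w2.png

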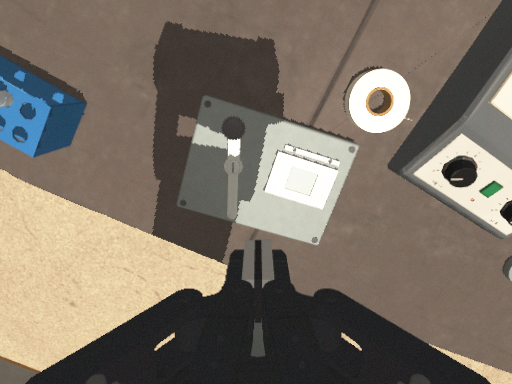

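View pics/w2b.png

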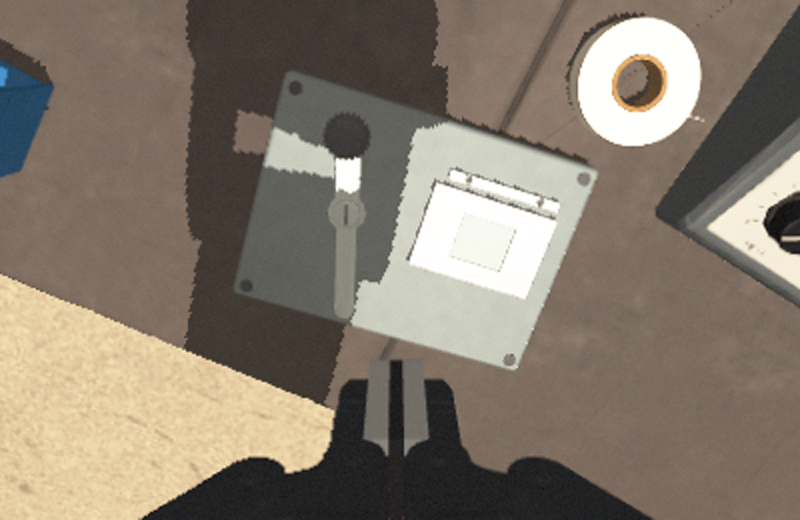

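Run:
```python
from h import *
import pickle
m=pickle.load(open("w2.pkl","rb"))
f=lambda u,v,z:onz(m,60+u/2,60+v/2,z)
C=[f(*p,.018) for p in[(287,70),(598,168),(515,370),(234,290)]]
for c in C:print(c.round(4))
c=sum(C)/4;y=(C[0]-C[1]+C[3]-C[2]);a=np.degrees(np.arctan2(y[1],y[0]));print("ctr",c,"yang",a,[np.linalg.norm(C[i]-C[(i+1)%4]) for i in range(4)])
th=np.radians(a-90);R=np.array([[np.cos(th),-np.sin(th)],[np.sin(th),np.cos(th)]])
pp=c[:2]+R@[.005,.04];print("pivot pred",pp,"meas",[f(346,212,z).round(4) for z in(.033,.036)])
S=[f(347,137,z).round(4) for z in(.049,.056,.064)];print("stud",S)
for s in S:
    d=s[:2]-pp;print(np.linalg.norm(d),np.degrees(np.arctan2(d[1],d[0])),np.radians(a-np.degrees(np.arctan2(d[1],d[0]))))
t=f(343,315,.029);print("toe end",t)
sl=[f(*p,.024) for p in[(438,181),(558,217),(527,297),(409,262)]]
sc=sum(sl)/4;print("slide",sc,R.T@(sc[:2]-c[:2]),[np.linalg.norm(sl[i]-sl[(i+1)%4]) for i in range(4)])
tt=env.camera_model("top")
print("top stud ray",[onz(tt,186.9,195,z).round(4) for z in(.049,.056,.064)])
```

```text
[0.5236 0.346  0.018 ]
[0.55   0.1616 0.018 ]
[0.4132 0.1418 0.018 ]
[0.388  0.3268 0.018 ]
ctr [0.46873138 0.24401585 0.018     ] yang 97.956594299574 [np.float64(0.18628744364217398), np.float64(0.13822505993617304), np.float64(0.18671750471297613), np.float64(0.136933573885313)]
pivot pred [0.46814633 0.2843229 ] meas [array([0.4673, 0.2841, 0.033 ]), array([0.4681, 0.2842, 0.036 ])]
stud [array([0.5086, 0.3004, 0.049 ]), array([0.5097, 0.3003, 0.056 ]), array([0.5109, 0.3001, 0.064 ])]
0.04353128234872236 21.673869213883954 1.3313847151389646
0.04451937997907403 21.031411597636883 1.3425977158469902
0.04557184610883712 20.255238864454096 1.3561444856052334
toe end [0.40633992 0.25975917 0.029     ]
slide [0.4837173  0.20326324 0.024     ] [ 0.00920056 -0.0424347 ] [np.float64(0.07402397190587506), np.float64(0.052676876337705895), np.float64(0.07589628502197698), np.float64(0.051748302117871445)]
top stud ray [array([0.5047, 0.2959, 0.049 ]), array([0.5033, 0.2949, 0.056 ]), array([0.5018, 0.2938, 0.064 ])]
```

```bash
python3 -m jog '[[-1,0.02,0.01,-0.006,0],[-1,0.06,0.025,-0.014,0],[-1,0.1,0.037,-0.021,0],[-1,0.125,0.042,-0.024,0],[-1,0.135,0.0423,-0.0243,0],[-1,0.135,0.0423,-0.0243,0],[-1,0.135,0.0423,-0.0243,0]]'
python3 - <<'E'
from h import *
m,im=snap("wrist","w3");o=env.observe();print(o['position'],o['ft_force'])
import pickle;pickle.dump(m,open("w3.pkl","wb"))
cv2.imwrite("pics/w3b.png",cv2.resize(im[60:320,60:460],None,fx=2,fy=2,interpolation=cv2.INTER_CUBIC))
print("tip px",[np.array(proj(m,o['position']+[0,0,-z]))for z in(.014,.045)])
E
```

```text
time_s: 3.65
position: [0.5085, 0.2995, 0.1118]
tool_rot: [[0.002, 0.905, 0.425], [0.001, 0.425, -0.905], [-1.0, 0.002, 0.0]]
ft_force: [0.0, 0.1, 0.6]
grip_width: -0.0
[0.5085825  0.29969846 0.11209799] [-0.73851259  0.35074998 -0.27401462]
tip px [array([256.55010564, 257.47982896]), array([256.78252779, 231.35698304])]
```

View pics/w3b.png

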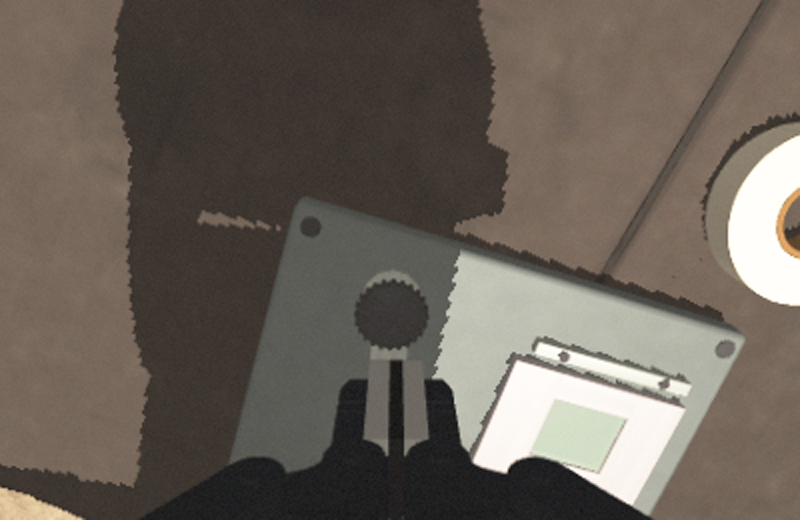

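Run:
```python
from h import *
import pickle
m=pickle.load(open("w3.pkl","rb"));m2=pickle.load(open("w2.pkl","rb"))
print(m['origin'])
for z in(.04,.045,.05,.055,.06,.065):
  P=onz(m,60+391/2,60+313/2,z);dep=np.dot(P-m['origin'],-np.array(m['orientation'])[:,2]);w=onz(m,60+355/2,60+313/2,z)-onz(m,60+428/2,60+313/2,z)
  print(z,P.round(4),dep.round(3),np.linalg.norm(w).round(4),onz(m2,60+347/2,60+137/2,z).round(4))
```

```text
[0.58627949 0.33529076 0.24049337]
0.04 [0.5066 0.2999 0.04  ] 0.218 0.0258 [0.5072 0.3005 0.04  ]
0.045 [0.5086 0.3008 0.045 ] 0.212 0.0251 [0.508  0.3004 0.045 ]
0.05 [0.5106 0.3016 0.05  ] 0.207 0.0245 [0.5088 0.3004 0.05  ]
0.055 [0.5125 0.3025 0.055 ] 0.202 0.0239 [0.5095 0.3003 0.055 ]
0.06 [0.5145 0.3034 0.06  ] 0.196 0.0232 [0.5103 0.3002 0.06  ]
0.065 [0.5165 0.3043 0.065 ] 0.191 0.0226 [0.511  0.3001 0.065 ]
```

```bash
python3 -m jog '[[-1,0.01,0.0015,-0.0008,0],[-1,0.022,0.0015,-0.0008,0],[-1,0.028,0.0015,-0.0008,0],[-1,0.028,0.0015,-0.0008,0],[-1,0.028,0.0015,-0.0008,0]]'
python3 -m jog '[[-1,0,0,0,0]]'
python3 -m jog '[[-1,0.003,0,0,0],[-1,0.003,0,0,0]]'
```

```text
time_s: 4.2
position: [0.5089, 0.3015, 0.0822]
tool_rot: [[-0.0, 0.905, 0.426], [-0.0, 0.426, -0.905], [-1.0, -0.0, -0.0]]
ft_force: [0.2, 1.0, 0.6]
grip_width: -0.0001
time_s: 4.3
position: [0.5091, 0.3015, 0.0826]
tool_rot: [[0.001, 0.905, 0.426], [0.0, 0.426, -0.905], [-1.0, 0.001, 0.0]]
ft_force: [-0.4, 0.0, -0.1]
grip_width: -0.0
time_s: 4.5
position: [0.5088, 0.3014, 0.0791]
tool_rot: [[-0.0, 0.905, 0.426], [-0.0, 0.426, -0.905], [-1.0, -0.0, -0.0]]
ft_force: [0.2, -0.5, -0.4]
grip_width: -0.0
```

```bash
python3 -m jog '[[-1,0.001,0,0,0],[-1,0.002,0,0,0]]' | egrep 'posi|ft'
python3 -m jog '[[-1,0.001,0,0,0],[-1,0.002,0,0,0]]' | egrep 'posi|ft'
```

```text
position: [0.5089, 0.3015, 0.0773]
ft_force: [-0.4, -0.6, 0.5]
position: [0.5089, 0.3015, 0.0752]
ft_force: [0.2, -0.0, -0.2]
```

```bash
python3 -m jog '[[-1,0.001,0,0,0],[-1,0.002,0,0,0]]' | egrep 'posi|ft'
```

```text
position: [0.5089, 0.3015, 0.0733]
ft_force: [-0.8, -0.2, 0.0]
```

```bash
python3 -m jog '[[-1,0.001,0,0,0],[-1,0.002,0,0,0]]' | egrep 'posi|ft'
```

```text
position: [0.5089, 0.3015, 0.0712]
ft_force: [1.0, 0.4, -1.2]
```

```bash
python3 -m jog '[[-1,0.001,0,0,0],[-1,0.002,0,0,0]]' | egrep 'posi|ft'
```

```text
position: [0.5089, 0.3015, 0.0693]
ft_force: [-0.4, 0.1, 0.4]
```

```bash
python3 -m jog '[[-1,0.001,0,0,0],[-1,0.002,0,0,0]]' | egrep 'posi|ft'
```

```text
position: [0.5089, 0.3015, 0.0672]
ft_force: [0.6, -0.2, 0.4]
```

```bash
python3 -m jog '[[-1,0.001,0,0,0],[-1,0.002,0,0,0]]' | egrep 'posi|ft'
```

```text
position: [0.5089, 0.3015, 0.0652]
ft_force: [-1.2, -0.1, -0.1]
```

```bash
python3 -m jog '[[-1,0.001,0,0,0],[-1,0.0015,0,0,0]]' | egrep 'posi|ft'
```

```text
position: [0.509, 0.3015, 0.0642]
ft_force: [-0.6, -0.7, 4.5]
```

```bash
python3 -m jog '[[-1,0.0005,0,0,0],[-1,0.0005,0,0,0]]' | egrep 'posi|ft'
```

```text
position: [0.5091, 0.3016, 0.064]
ft_force: [-1.3, -0.5, 6.1]
```

```bash
python3 -m jog '[[-1,0.0008,0,0,0],[-1,0.001,0,0,0],[-1,0.001,0,0,0]]' | egrep 'posi|ft'
```

```text
position: [0.5094, 0.3017, 0.0633]
ft_force: [-1.1, 0.4, 6.3]
```

```bash
python3 -m jog '[[-1,0.0008,0,0,0],[-1,0.0016,0,0,0],[-1,0.0016,0,0,0]]' | egrep 'posi|ft'
```

```text
position: [0.5098, 0.3018, 0.062]
ft_force: [0.2, 0.4, 9.9]
```

```bash
python3 -m jog '[[-1,0.0008,0,0,0],[-1,0.0015,0,0,0],[-1,0.0015,0,0,0]]' | egrep 'posi|ft'
```

```text
position: [0.5102, 0.3019, 0.0609]
ft_force: [-0.2, 0.7, 10.6]
```

```bash
python3 -m jog '[[-1,0.0006,0,0,0],[-1,0.0012,0,0,0],[-1,0.0012,0,0,0]]' | egrep 'posi|ft'
python3 - <<'E'
from rig import env
o=env.observe();print(o['position'],o['ft_force'],o['wrist_torque'])
E
```

```text
position: [0.5104, 0.3021, 0.0599]
ft_force: [0.3, 0.0, 11.9]
[0.51040366 0.302069   0.05992933] [ 0.30097535  0.03837536 11.88182726] [ 0.09083766 -0.09311414  0.02240502]
```

Run:
```python
import numpy as np
r=.0455;t0=22.5;f=lambda t:np.array([r*np.cos(np.radians(t-25.2)),-r*np.sin(np.radians(t-25.2))])
a=np.arange(22.5,99,2.7)
for i in range(0,28,7):
    print([(f(x)-f(a[i])).round(4).tolist() for x in a[i+1:i+8]],a[i:i+8][-1])
```

```text
[[0.0001, -0.0021], [0.0, -0.0043], [-0.0002, -0.0064], [-0.0004, -0.0086], [-0.0008, -0.0107], [-0.0012, -0.0128], [-0.0018, -0.0148]] 41.39999999999999
[[-0.0006, -0.002], [-0.0014, -0.0041], [-0.0022, -0.006], [-0.0032, -0.008], [-0.0042, -0.0098], [-0.0053, -0.0117], [-0.0065, -0.0135]] 60.29999999999999
[[-0.0013, -0.0017], [-0.0026, -0.0034], [-0.0041, -0.005], [-0.0056, -0.0065], [-0.0071, -0.008], [-0.0088, -0.0093], [-0.0105, -0.0106]] 79.19999999999999
[[-0.0018, -0.0012], [-0.0036, -0.0024], [-0.0055, -0.0034], [-0.0074, -0.0044], [-0.0093, -0.0052], [-0.0113, -0.006], [-0.0134, -0.0067]] 98.09999999999998
```

```bash
python3 -m jog '[[-1,0,0.0001,-0.001,0],[-1,0,0.0001,-0.0021,0],[-1,0,0,-0.0043,0],[-1,0,-0.0002,-0.0064,0],[-1,0,-0.0004,-0.0086,0],[-1,0,-0.0008,-0.0107,0],[-1,0,-0.0012,-0.0128,0],[-1,0,-0.0018,-0.0148,0]]' | egrep 'posi|ft'
python3 - <<'E'
from h import *
snap("wrist","w4");o=env.observe();print(o['position'],o['ft_force'])
E
```

```text
position: [0.5026, 0.3146, 0.06]
ft_force: [1.8, 0.1, 12.7]
[0.50241922 0.31479074 0.06000553] [ 0.43322399  0.44874899 11.48402621]
```

View pics/w4.png

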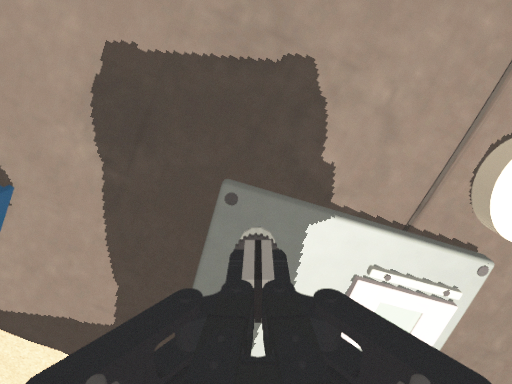

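The heel follows: the leaf's light end shows just past the tips at (258,235), and the force holds near 12 N.

```bash
python3 -m jog '[[-1,0,-0.0006,-0.002,0],[-1,0,-0.0014,-0.0041,0],[-1,0,-0.0022,-0.006,0],[-1,0,-0.0032,-0.008,0],[-1,0,-0.0042,-0.0098,0],[-1,0,-0.0053,-0.0117,0],[-1,0,-0.0065,-0.0135,0]]' | egrep 'posi|ft'
```

```text
position: [0.4909, 0.3241, 0.06]
ft_force: [1.9, 0.4, 12.4]
```

```bash
python3 -m jog '[[-1,0,-0.0013,-0.0017,0],[-1,0,-0.0026,-0.0034,0],[-1,0,-0.0041,-0.005,0],[-1,0,-0.0056,-0.0065,0],[-1,0,-0.0071,-0.008,0],[-1,0,-0.0088,-0.0093,0],[-1,0,-0.0105,-0.0106,0]]' | egrep 'posi|ft'
```

```text
position: [0.4768, 0.3292, 0.0599]
ft_force: [0.8, -0.4, 12.0]
```

```bash
python3 -m jog '[[-1,0,-0.0018,-0.0012,0],[-1,0,-0.0036,-0.0024,0],[-1,0,-0.0055,-0.0034,0],[-1,0,-0.0074,-0.0044,0],[-1,0,-0.0093,-0.0052,0],[-1,0,-0.0113,-0.006,0],[-1,0,-0.0134,-0.0067,0],[-1,0,-0.0134,-0.0067,0]]' | egrep 'posi|ft'
python3 - <<'E'
from h import *
snap("wrist","w5");o=env.observe();print(o['position'],o['ft_force'],o['time_s'])
E
```

```text
position: [0.4615, 0.3293, 0.0597]
ft_force: [1.1, -1.6, 11.6]
[0.46153001 0.32931571 0.05972231] [-0.04248991 -1.05571175 11.8913157 ] 10.6
```

View pics/w5.png

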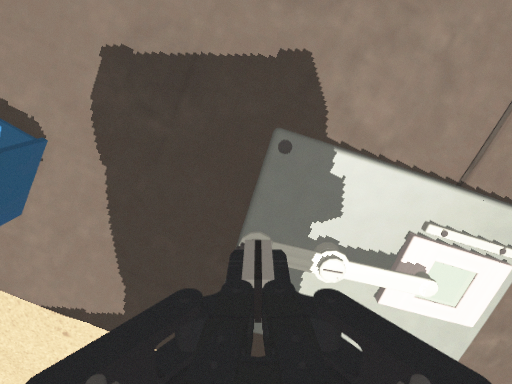

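```bash
python3 -m jog '[[-1,-0.001,0,0,0],[-1,-0.003,0,0,0],[-1,-0.005,0,0,0],[-1,-0.008,0,0,0],[-1,-0.014,0,0,0],[-1,-0.03,0,0,0],[-1,-0.06,0,0,0],[-1,-0.1,0,0,0],[-1,-0.13,0,0,0],[-1,-0.15,0,0,0],[-1,-0.16,0,0,0],[-1,-0.16,0,0,0]]' | egrep 'posi|ft'
python3 - <<'E'
from h import *
m,im=snap("wrist","w6");o=env.observe();print(o['position'],o['ft_force'],o['time_s'])
import pickle;pickle.dump(m,open("w6.pkl","wb"))
cv2.imwrite("pics/w6b.png",cv2.resize(im[60:320,112:512],None,fx=2,fy=2,interpolation=cv2.INTER_CUBIC))
E
```

```text
position: [0.4605, 0.3291, 0.2189]
ft_force: [0.2, -0.2, 0.1]
[0.46014706 0.32896897 0.21764441] [0.16671462 0.14913554 0.14504421] 11.85
```

View pics/w6b.png

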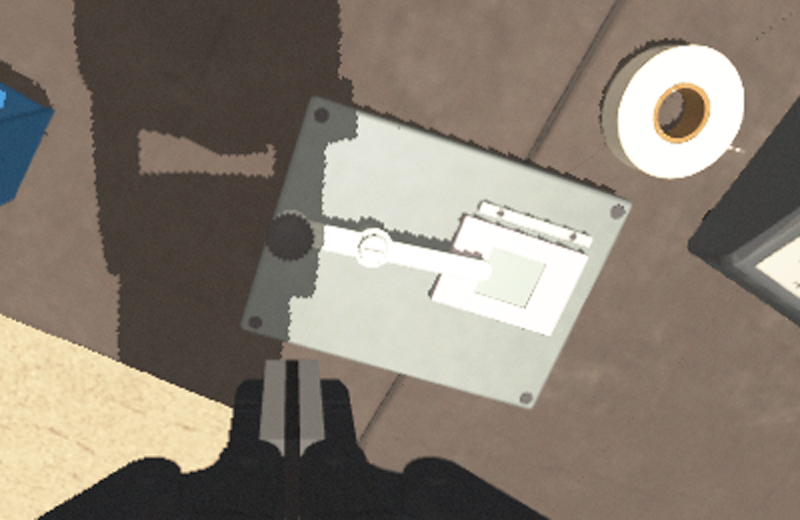

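Run:
```python
from h import *
import pickle
m=pickle.load(open("w6.pkl","rb"))
f=lambda u,v,z:onz(m,112+u/2,60+v/2,z)
C=[f(*p,.018) for p in[(313,97),(632,199),(533,410),(241,326)]];c=sum(C)/4
y=C[0]-C[1]+C[3]-C[2];print(c,np.degrees(np.arctan2(y[1],y[0])))
p=f(373,248,.036);s=f(291,236,.049);t=f(490,270,.028)
for d in(s-p,p-t,s-t):print(np.linalg.norm(d[:2]),np.degrees(np.arctan2(d[1],d[0])))
print(p,s)
sl=[f(*p,.024) for p in[(468,213),(588,252),(549,335),(432,295)]];print("slide",sum(sl)/4)
```

```text
[0.46862067 0.24406388 0.018     ] 97.94704869566023
0.0446129820726527 101.70754455736119
0.0682013359458701 102.3306376187935
0.11281272317061634 102.08423298854564
[0.4676203  0.28453607 0.036     ] [0.4585676  0.32822093 0.049     ]
slide [0.48376845 0.20424771 0.024     ]
```

```bash
python3 -m jog '[[-1,0,-0.006,0.015,0],[-1,0,-0.019,0.05,0],[-1,0,-0.035,0.092,0],[-1,0,-0.051,0.134,0],[-1,0,-0.067,0.176,0],[-1,0,-0.083,0.218,0],[-1,0,-0.099,0.26,0],[-1,0,-0.115,0.302,0],[-1,0,-0.132,0.344,0],[-1,0,-0.148,0.386,0],[-1,0.02,-0.162,0.424,0],[-1,0.055,-0.17,0.446,0],[-1,0.085,-0.1743,0.456,0],[-1,0.1,-0.1743,0.456,0],[-1,0.1,-0.1743,0.456,0],[-1,0.1,-0.1743,0.456,0]]' | egrep 'posi|ft'
python3 - <<'E'
from h import *
m,im=snap("wrist","w7");o=env.observe();print(o['position'],o['ft_force'],o['time_s'])
import pickle;pickle.dump(m,open("w7.pkl","wb"))
cv2.imwrite("pics/w7b.png",cv2.resize(im[60:320,60:460],None,fx=2,fy=2,interpolation=cv2.INTER_CUBIC))
E
```

```text
position: [0.4963, -0.158, 0.1179]
ft_force: [1.7, -0.2, -0.3]
[ 0.49670662 -0.157936    0.1185651 ] [ 0.60017967  0.07480251 -0.59625438] 13.5
```

View pics/w7b.png

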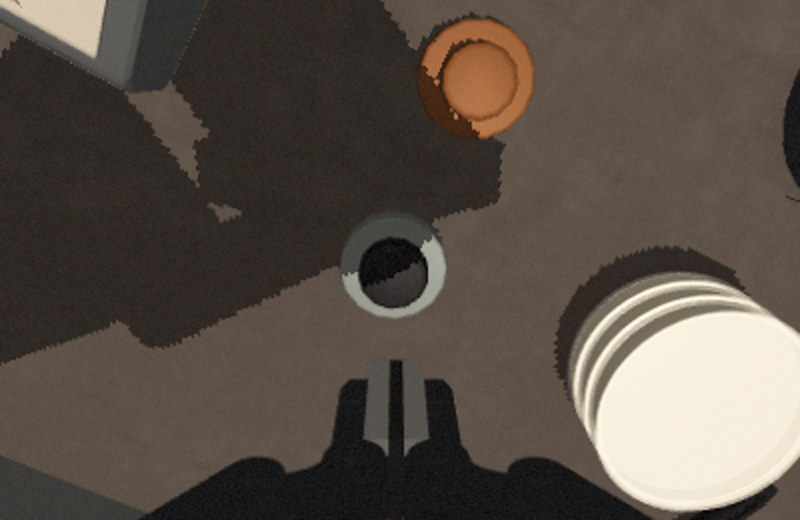

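Run:
```python
from h import *
import pickle
m=pickle.load(open("w7.pkl","rb"));m1=pickle.load(open("w1.pkl","rb"))
for z in(0,.01,.015,.02,.025,.03):print(z,onz(m,60+394/2,60+272/2,z).round(4),onz(m1,258.3,167.2,z).round(4),np.linalg.norm(onz(m,60+359/2,196,z)-onz(m,60+429/2,196,z)).round(4))
```

```text
0 [ 0.4933 -0.1589  0.    ] [ 0.4942 -0.1586  0.    ] 0.0297
0.01 [ 0.4966 -0.1574  0.01  ] [ 0.4965 -0.1575  0.01  ] 0.0285
0.015 [ 0.4983 -0.1567  0.015 ] [ 0.4977 -0.157   0.015 ] 0.0279
0.02 [ 0.4999 -0.156   0.02  ] [ 0.4989 -0.1564  0.02  ] 0.0273
0.025 [ 0.5016 -0.1552  0.025 ] [ 0.5001 -0.1558  0.025 ] 0.0267
0.03 [ 0.5032 -0.1545  0.03  ] [ 0.5012 -0.1553  0.03  ] 0.0261
```

```bash
python3 -m jog '[[-1,0.015,0.0011,-0.0005,0],[-1,0.04,0.0011,-0.0005,0],[-1,0.06,0.0011,-0.0005,0],[-1,0.072,0.0011,-0.0005,0],[-1,0.078,0.0011,-0.0005,0],[-1,0.078,0.0011,-0.0005,0],[-1,0.078,0.0011,-0.0005,0]]' | egrep 'posi|ft'
```

```text
position: [0.498, -0.1571, 0.0409]
ft_force: [-0.6, -0.3, -0.2]
```

```bash
python3 -m jog '[[-1,0.002,0,0,0],[-1,0.004,0,0,0],[-1,0.004,0,0,0]]' | egrep 'posi|ft'
```

```text
position: [0.4977, -0.157, 0.0361]
ft_force: [0.2, -0.4, -0.8]
```

```bash
python3 -m jog '[[-1,0.002,0,0,0],[-1,0.003,0,0,0],[-1,0.003,0,0,0]]' | egrep 'posi|ft'
```

```text
position: [0.4976, -0.1569, 0.0331]
ft_force: [-0.4, -1.1, 2.7]
```

```bash
python3 -m jog '[[-1,0.002,0,0,0],[-1,0.003,0,0,0],[-1,0.003,0,0,0]]' | egrep 'posi|ft'
```

```text
position: [0.4977, -0.157, 0.0301]
ft_force: [-0.1, 0.6, 5.4]
```

```bash
python3 -m jog '[[-1,0.001,0,0,0],[-1,0.002,0,0,0],[-1,0.002,0,0,0]]' | egrep 'posi|ft'
```

```text
position: [0.4978, -0.157, 0.0297]
ft_force: [-4.9, 2.2, 22.2]
```

```bash
python3 -m jog '[[-1,0.001,0,0,0],[-1,0.0015,0,0,0],[-1,0.0015,0,0,0]]' | egrep 'posi|ft'
```

```text
position: [0.4978, -0.157, 0.0295]
ft_force: [-8.4, 4.1, 36.5]
```

```bash
python3 -m jog '[[-1,-0.002,0,0,0],[-1,-0.006,0,0,0],[-1,-0.012,0,0,0],[-1,-0.02,0,0,0],[-1,-0.03,0,0,0],[-1,-0.06,0,0,0],[-1,-0.1,0,0,0],[-1,-0.14,0,0,0],[-1,-0.18,0,0,0],[-1,-0.19,0,0,0],[-1,-0.19,0,0,0]]'
python3 - <<'E'
from h import *
m,im=snap("wrist","w8");o=env.observe();print(o['position'],o['time_s'])
import pickle;pickle.dump(m,open("w8.pkl","wb"))
cv2.imwrite("pics/w8b.png",im[100:260,180:400])
E
```

```text
time_s: 16.8
position: [0.4978, -0.157, 0.218]
tool_rot: [[0.003, 0.905, 0.426], [-0.002, 0.426, -0.905], [-1.0, 0.002, 0.003]]
ft_force: [1.1, 0.8, -0.4]
grip_width: -0.0002
[ 0.49725543 -0.15672086  0.21632208] 16.85
```

View pics/w8b.png

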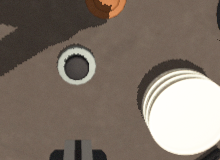

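```bash
python3 -m jog '[[-1,0,0.006,-0.015,0],[-1,0,0.019,-0.05,0],[-1,0,0.035,-0.092,0],[-1,0,0.051,-0.134,0],[-1,0,0.067,-0.176,0],[-1,0,0.083,-0.218,0],[-1,0,0.099,-0.26,0],[-1,0,0.115,-0.302,0],[-1,0,0.131,-0.344,0],[-1,0,0.147,-0.386,0],[-1,0.01,0.161,-0.424,0],[-1,0.03,0.169,-0.446,0],[-1,0.06,0.173,-0.4556,0],[-1,0.09,0.173,-0.4556,0],[-1,0.105,0.173,-0.4556,0],[-1,0.11,0.173,-0.4556,0],[-1,0.11,0.173,-0.4556,0]]' | egrep 'posi|ft'
python3 - <<'E'
from h import *
m,im=snap("wrist","w9");o=env.observe();print(o['position'],o['ft_force'],o['time_s'])
import pickle;pickle.dump(m,open("w9.pkl","wb"))
cv2.imwrite("pics/w9b.png",cv2.resize(im[60:320,112:512],None,fx=2,fy=2,interpolation=cv2.INTER_CUBIC))
E
```

```text
position: [0.4591, 0.3291, 0.1054]
ft_force: [-0.1, 0.2, 0.6]
[0.45970471 0.32921719 0.10639339] [-0.01368079  0.47103774  0.7075027 ] 18.6
```

View pics/w9b.png

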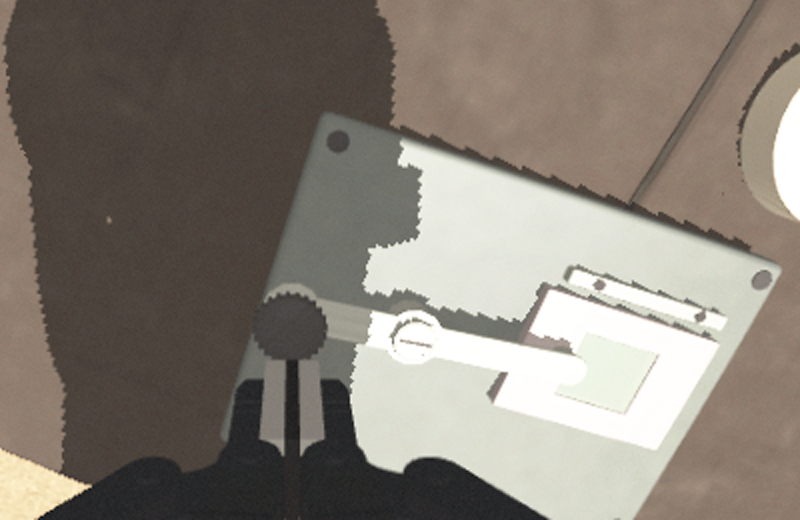

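Run:
```python
from h import *
import pickle
m=pickle.load(open("w9.pkl","rb"))
for z in(.045,.05):print(onz(m,112+291/2,60+325/2,z))
o=env.observe();print(o['position'],o['ft_force'])
```

```text
[0.45802353 0.32834388 0.045     ]
[0.46012777 0.32932109 0.05      ]
[0.45970471 0.32921719 0.10639339] [-0.01368079  0.47103774  0.7075027 ]
```

```bash
python3 -m jog '[[-1,0.01,0,0,0],[-1,0.025,0,0,0],[-1,0.035,0,0,0],[-1,0.039,0,0,0],[-1,0.039,0,0,0],[-1,0.039,0,0,0]]' | egrep 'posi|ft'
```

```text
position: [0.4604, 0.3291, 0.068]
ft_force: [0.2, 0.2, 0.4]
```

```bash
python3 -m jog '[[-1,0.001,0,0,0],[-1,0.002,0,0,0],[-1,0.003,0,0,0],[-1,0.003,0,0,0]]' | egrep 'posi|ft'
```

```text
position: [0.4601, 0.329, 0.0645]
ft_force: [0.5, 0.7, -0.4]
```

```bash
python3 -m jog '[[-1,0.001,0,0,0],[-1,0.002,0,0,0],[-1,0.003,0,0,0],[-1,0.003,0,0,0]]' | egrep 'posi|ft'
```

```text
position: [0.4602, 0.3291, 0.0618]
ft_force: [-1.0, 0.1, 4.0]
```

```bash
python3 -m jog '[[-1,0.001,0,0,0],[-1,0.0015,0,0,0],[-1,0.0015,0,0,0]]' | egrep 'posi|ft'
```

```text
position: [0.4608, 0.3293, 0.0611]
ft_force: [-0.5, -1.1, 10.5]
```

```bash
python3 -m jog '[[-1,0.0007,0,0,0],[-1,0.0014,0,0,0],[-1,0.0014,0,0,0]]' | egrep 'posi|ft'
python3 - <<'E'
import numpy as np
r=.0457;f=lambda t:np.array([r*np.cos(np.radians(t-25.2)),-r*np.sin(np.radians(t-25.2))])
a=99.5-np.arange(0,33)*2.7
for i in range(0,28,7):
    print([(f(x)-f(a[i])).round(4).tolist() for x in a[i+1:i+8]],a[i:i+8][-1])
from rig import env
o=env.observe();print(o['position'],o['ft_force'])
E
```

```text
position: [0.461, 0.3297, 0.06]
ft_force: [-1.2, -0.5, 11.8]
[[0.0021, 0.0006], [0.0041, 0.0014], [0.0061, 0.0022], [0.008, 0.0031], [0.0099, 0.0041], [0.0118, 0.0052], [0.0136, 0.0064]] 80.6
[[0.0017, 0.0013], [0.0034, 0.0026], [0.005, 0.004], [0.0066, 0.0055], [0.0081, 0.0071], [0.0095, 0.0087], [0.0108, 0.0104]] 61.699999999999996
[[0.0012, 0.0018], [0.0024, 0.0036], [0.0035, 0.0054], [0.0044, 0.0074], [0.0053, 0.0093], [0.0061, 0.0113], [0.0068, 0.0134]] 42.8
[[0.0006, 0.0021], [0.0011, 0.0042], [0.0015, 0.0063], [0.0018, 0.0084], [0.002, 0.0106], [0.0021, 0.0127], [0.0021, 0.0149]] 23.89999999999999
[0.46098455 0.32965208 0.06002901] [-1.23585869 -0.49151075 11.76960869]
```

```bash
python3 -m jog '[[-1,0,0.001,0.0003,0],[-1,0,0.0021,0.0006,0],[-1,0,0.0041,0.0014,0],[-1,0,0.0061,0.0022,0],[-1,0,0.008,0.0031,0],[-1,0,0.0099,0.0041,0],[-1,0,0.0118,0.0052,0],[-1,0,0.0136,0.0064,0]]' | egrep 'posi|ft'
python3 - <<'E'
from h import *
snap("wrist","w10")
E
```

```text
position: [0.476, 0.3296, 0.0601]
ft_force: [-1.2, 0.4, 11.4]
```

View pics/w10.png

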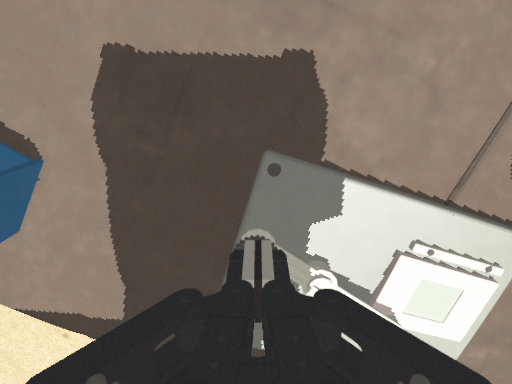

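The clip follows: the screw is at (323,283), and the leaf has turned toward the lower right with the slide in place.

```bash
python3 -m jog '[[-1,0,0.0017,0.0013,0],[-1,0,0.0034,0.0026,0],[-1,0,0.005,0.004,0],[-1,0,0.0066,0.0055,0],[-1,0,0.0081,0.0071,0],[-1,0,0.0095,0.0087,0],[-1,0,0.0108,0.0104,0]]' | egrep 'posi|ft'
```

```text
position: [0.4902, 0.3247, 0.0601]
ft_force: [-0.9, 0.1, 10.0]
```

```bash
python3 -m jog '[[-1,0,0.0012,0.0018,0],[-1,0,0.0024,0.0036,0],[-1,0,0.0035,0.0054,0],[-1,0,0.0044,0.0074,0],[-1,0,0.0053,0.0093,0],[-1,0,0.0061,0.0113,0],[-1,0,0.0068,0.0134,0]]' | egrep 'posi|ft'
```

```text
position: [0.5021, 0.3154, 0.0601]
ft_force: [-0.4, 1.9, 10.7]
```

```bash
python3 -m jog '[[-1,0,0.0006,0.0021,0],[-1,0,0.0011,0.0042,0],[-1,0,0.0015,0.0063,0],[-1,0,0.0018,0.0084,0],[-1,0,0.002,0.0106,0],[-1,0,0.0021,0.0127,0],[-1,0,0.0021,0.0149,0],[-1,0,0.0019,0.018,0],[-1,0,0.0019,0.018,0]]' | egrep 'posi|ft'
```

```text
position: [0.5115, 0.2996, 0.06]
ft_force: [0.2, -0.0, 10.4]
```

```bash
python3 -m jog '[[-1,-0.001,0,0,0],[-1,-0.003,0,0,0],[-1,-0.005,0,0,0],[-1,-0.008,0,0,0],[-1,-0.014,0,0,0],[-1,-0.03,0,0,0],[-1,-0.06,0,0,0],[-1,-0.1,0,0,0],[-1,-0.14,0,0,0],[-1,-0.16,0,0,0],[-1,-0.16,0,0,0],[-1,-0.16,0,0,0]]' | egrep 'posi|ft'
python3 - <<'E'
from h import *
m,im=snap("wrist","w11");o=env.observe();print(o['position'],o['ft_force'],o['time_s'])
import pickle;pickle.dump(m,open("w11.pkl","wb"))
cv2.imwrite("pics/w11b.png",cv2.resize(im[60:320,60:460],None,fx=2,fy=2,interpolation=cv2.INTER_CUBIC))
snap("top","top2")
E
```

```text
position: [0.5104, 0.2994, 0.2182]
ft_force: [0.2, -0.4, -0.7]
[0.51015183 0.29932971 0.21743925] [-0.33008635 -0.29896195 -0.3750628 ] 25.0
```

View pics/w11b.png

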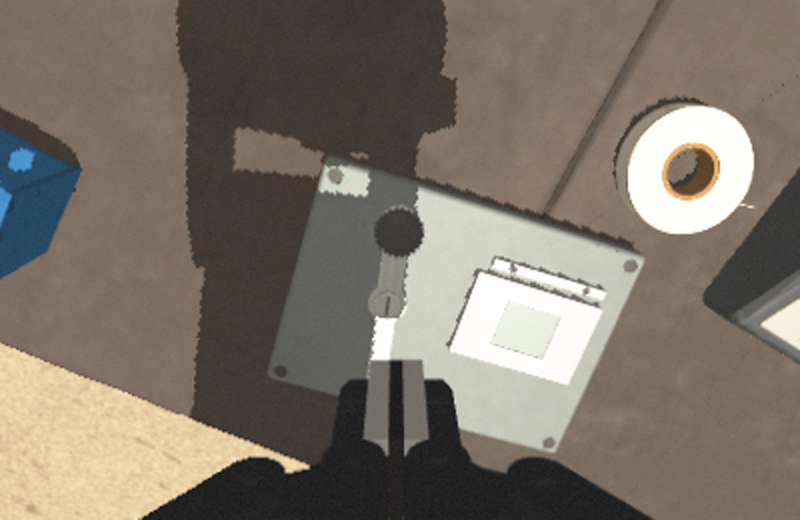

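View pics/top2.png

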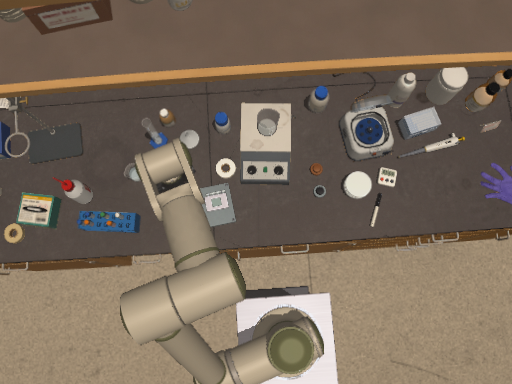

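Run:
```python
from h import *
import pickle
m=pickle.load(open("w11.pkl","rb"))
f=lambda u,v,z:onz(m,60+u/2,60+v/2,z)
p=f(386,304,.036);s=f(399,232,.05);d=s-p;print(np.linalg.norm(d[:2]),np.radians(97.95-np.degrees(np.arctan2(d[1],d[0]))))
sl=[f(*p,.024) for p in[(478,270),(602,307),(569,384),(450,350)]];print("slide",sum(sl)/4)
```

```text
0.04537283683237857 1.42356175587463
slide [0.48305198 0.20373774 0.024     ]
```

The clip reads about 1.42 rad and the slide is within about 1 mm of where it started. The button was seen released, so I'm handing in.

```bash
python3 -m jog '[[-1,0,0,0,0],[-1,0,0,0,0]]' | egrep 'posi|ft'
python3 - <<'E'
from rig import env
print(env.close_job())
E
```

```text
position: [0.5104, 0.2994, 0.2178]
ft_force: [0.2, -0.9, -0.4]
the job is handed in; nothing more can be done
None
```

The whole sequence was carried out and the job handed in at about 25 s. No verdict is reported, so the figures below are my own checks.

**What I did**
- **Clamping:** I found the stud by touch, with its top about 50 mm above the bench. I pressed it at about 12 N, swung the clip over the slide and released it.
- **Shutter:** I pressed the grey-housed button to its stop and let it up. It bottomed about 6 mm down at 5.4 N, and the last small step pushed the reading to 36.5 N before I backed off.
- **Swinging clear:** I lifted the toe again at 10 to 12 N and swung the clip back.

**Last checks**

| Item | Reading |
|---|---|
| Clip when clamped | about -0.07 rad, lying along the slide |
| Clip at the end | about 1.42 rad, needs above 1.05 |
| Highest force I saw on the stud | 12.7 N, limit 20 N |
| Slide movement | about 1 mm from the start, within measuring error |
| Bystanders | the marker and dishes look in place in the last top view; the arm hides the area round a clear vessel near (134,172) |

**What disagreed or was not measured**
- The top camera placed points about 5 mm away from where the wrist camera did. I used the wrist camera, and the touch contacts agreed with it.
- I judged the button to be up only from the wrist picture taken after I released it.
- The clamp force on the slide could not be read; the toe was seen lying on the slide.

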